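Clamp the pine block: push it home, tighten to the click

TASK

Gently slide the pine block along its channel, under the steel strap, fully home against the red stop. Then tighten the clamp nut by turning the click wrench clockwise (seen from above) until its handle gives way at the set torque, and stop there: do not drive on and over-tighten the nut. Let the handle spring back, let go of everything, and leave the other things on the table alone.

Things in the scene. Friction and masses are not known exactly. Their poses are not given: they have to be found in the camera images.
- jig: Plywood drilling jig fixed to the table, base 12 mm thick (x -140 to +90, y -70 to +140 mm in its frame). Origin: on the table, on the vertical clamp stud's axis; z up. A channel runs along its x, centred on y = +75 mm, 63 mm wide between wooden rails whose tops are 24 mm above the table; its -x end is open.
- strap: Steel clamp strap over the channel, 34 (jig x) x 165 (jig y, -55 to +110) x 8 mm. Origin: on the stud axis on its underside, 38.5 mm above the table at first. It presses down 1 to 2 mm onto the block by itself as the nut tightens.
- stop: Red end stop of the channel, fixed on the jig, 16 x 79 x 22 mm. Origin: centre of its underside, 12 mm above the table. The block meets its -x face, at jig x = +61 mm. More than 40 N there dents the pine.
- block: Loose pine block, 100 (x, along the channel) x 60 x 25 mm, about 0.12 kg, lying on the jig's base in the channel, top 37 mm above the table. Origin: centre of its underside. It starts 25 to 62 mm short of the stop, its outer (-x) end free to be pushed in jig +x. Home: origin at jig x = +11, y = +75 mm.
- wrench_head: Steel wrench head, 42 mm round, captive on the clamp nut, 51 to 73 mm above the table. Origin: on the stud axis, 47.5 mm up; x points along the neck to the handle, z up. Turns about the stud only; clockwise tightens. First a light run-down (0 to 2 N at the grip, 0.15 to 0.45 rad, end not visible), then snug: 4 to 6 N, rising to the click. Turning back undoes nothing.
- wrench_handle: Wrench handle. Origin: the vertical breakaway pivot, 40 mm from the stud, 62.5 mm above the table; x along the handle, end at 240 mm. Steel bar 16 mm thick, then black grip 24 mm thick (120 to 240 mm). In line with the head until 1.8 N m at the pivot (10 N at the grip), then it gives 0.11 rad clockwise at nearly level force, then a hard stop drives the nut on. Springs back when freed.
- grip (a point): Point on the centre line of the black grip, 180 mm from the pivot, 220 mm from the stud, 62.5 mm above the table, free space below and beside it: push or pinch here. The handle gives about 20 mm here between click and hard stop; the click comes about 0.15 rad (33 mm) after snug.
- washer_mark (a point): Red paint dot on the brass washer (62 mm across) under the wrench head, 26.5 mm from the stud axis, 51 mm above the table. The washer stays put during the run-down and is dragged round clockwise as the nut tightens: about 4 mm at the click; more than 5.5 mm is over-tightened.
- glue: Bystander: white glue bottle with orange cap, 60 mm across, 160 mm tall. Origin: centre of its underside.
- hammer: Bystander: hammer lying flat.
- offcut: Bystander: pine offcut 140 x 70 x 19 mm lying flat. Origin: centre of its underside.
- cup: Bystander: blue cup, 76 mm across, 90 mm tall. Origin: centre of its underside.
Not all that is in view belongs to the job. What is shaped like the block but blue is not meant.

How it is judged (in metres and radians):
On the way, in this order (a step that is already met when the one before it is completed fails the run):
1. the pine block is home against the stop (within 2.5 mm) (x of block in the frame of jig above 0.0085 m), for 0.2 s.
2. the wrench has clicked: its handle has given at least 0.04 rad relative to its head (angle between the x axis of wrench_handle and the x axis of wrench_head, either way round above 0.04 rad), for 0.05 s.
At the end, for the whole second after the job is handed in: The block is within 2.5 mm of fully home against the stop, the washer mark has been dragged 2.5 to 5.5 mm from its start (tight, not over-tightened), the handle is back in line with the head within 0.02 rad, and the block is at rest (x of block in the frame of jig above 0.0085 m and distance of washer_mark from where it was at the start of the episode between 0.0025 and 0.0055 m and angle between the x axis of wrench_handle and the x axis of wrench_head, either way round below 0.02 rad and linear speed of block below 0.02 m/s); the robot touches nothing.
It fails at once if the nut is over-tightened: the washer mark is dragged more than 5.5 mm (distance of washer_mark from where it was at the start of the episode above 0.0055 m).
It fails at once if the block is rammed against the stop with more than 40 N (contact force between block and stop above 40 N).
It fails at once if a bystander (glue, hammer, offcut, cup) is moved more than 20 mm (distance of any of glue, hammer, offcut, cup from where it was at the start of the episode above 0.02 m).
It also fails if it takes over 67 s, if anything falls off the work surface, if the arm or the gripper's body presses on something with over 40 N, if the wrist force passes 120 N, or if a joint passes its speed limit or range.

ROBOT

A 6-joint arm with a two-finger parallel gripper is mounted at the origin on the work surface. World frame = base frame: x ahead of the robot, y to its left, z up, the work surface at z = 0. Lengths are in mm, angles in rad, forces in N, time in s.
With the tool pointing down it reaches from about 350 to 850 mm from the base axis. Payload 8.1 kg.
Tool frame: the origin (TCP) lies on the centre line of the jaws, within the pads' length; the fingertips stand 8 mm ahead of it and the grasp point (between the pads) lies 11 mm behind it; z points along the fingers, y is the line along which they close (so a half turn about z gives the same grasp; the last joint's range is limited). The gripper opens to 93 mm and grips with 3 to 60 N. Pads are 15 mm wide; open, the fingers measure 128 mm over their backs; the gripper's body (75 mm by 188 mm) begins 65 mm behind the grasp point.
Start: joints at [-1.329, 0.13, 1.488, -0, 1.523, -0.085], TCP at [192.629, -568.242, 226.635] pointing down, gripper open.
Joint ranges: [-2.96, 2.96], [-0.89, 2.26], [0.02, 2.5], [-1.34, 4.48], [0, 2.73], [-2.66, 2.66]. Speed limits (rad/s): [2.39, 2.39, 2.79, 3.14, 3.14, 3.14].

INTERFACE

Orientations are given as a 3x3 rotation matrix whose columns are the frame's x, y, z axes.
In Python, from rig import read_state, cams, sign_off gives the robot as it stands. The module is installed in compiled form; this text tells all that it offers.
- The arm moves only by the tool servo_tool, never from a script. Its argument "deltas" is a list of rows, each a list of 7 numbers: the turn, a rotation vector about the tool's x, y, z in rad, then the shift along the tool's x, y, z in mm, then the opening, from 0 (shut) to 1 (fully open). In form: [[rx, ry, rz, x, y, z, grip], ...]. A call has 1 to 5 rows; each row shifts and turns the commanded pose from where the row before left it, along the tool's axes as they then stand; what a row does not reach is not made up. A row lasts 1/8 s, in which the tool goes at most 62.5 mm and 10.7 degrees, less where a joint would pass 70% of its speed; a pose out of reach is approached as far as the arm can. A call with a gripper value outside its range is refused whole. The fingers move at their own pace and stop on an object; the grip force is fixed at half the most. Time passes only in rows, so rows that do not move let the fingers close. It gives the time, the measured TCP pose, the force, the opening and the grip force at its end, in the units of the state.
- read_state(): the state, without advancing time (a new reading comes with each control period).
- cams.grab_frame(name): name is "side" or "top" or "wrist"; returns the picture (400x640x3 uint8, red, green, blue); there is no depth.
- cams.camera_params(name): a dict with "mtx" (3x3 intrinsics, pixels), "xyz" and "orientation" of the camera in the world. Camera axes: x right, y down, z forward; pixel columns grow to the right and rows downward; lengths in mm; the calibration is good to about 2 mm. A picture is of the moment at which its call begins: read the wrist's pose just before it. camera_params takes no time and is no camera call; for the wrist camera it gives the pose at the moment of the call.
- sign_off(): hands the job in; it is judged then, once.
The state is a dict: "time": time; "joint_pos": joint angles; "qvel": joint speeds; "joint_torque": joint torques, N m; "ee_pos": TCP position; "tcp_rot": TCP orientation; "contact_force": force on the tool from outside, world axes, zero at the start; "ft_torque": the same for the moment, N m; "width": finger opening in mm; "grip_force": force on a finger pad.
Only numpy, scipy, OpenCV 4.12 (cv2) and the standard library are available. Lean on these libraries where they do the work, as an engineer would, in place of code of your own. Each camera call takes 0.05 s, during which the arm holds its last target. There are 200 camera calls.

## Working session

There is one attempt and no reset: what is moved stays moved. The work goes in short steps, Python scripts to look and compute and a tool call to move; the robot and the scene stay as the last step left them, time stands still between calls to the robot, and variables do not carry over. Pictures are saved under pics/ and viewed, at most 10 in all, crops included, and the job is handed in when it is done.

Besides the shell and the picture viewer there is one more tool, called after "Call:" by a JSON object that holds its "name" and its "arguments". servo_tool: Moves the arm, as the interface text tells. Its arguments: {"type":"object","properties":{"deltas":{"type":"array","items":{"type":"array","items":{"type":"number"}}}},"required":["deltas"]}

```bash
mkdir -p pics
python3 - <<'E'
from rig import read_state, cams
import cv2, numpy as np
s=read_state(); print(s['time'],s['ee_pos'],s['tcp_rot'],s['width'])
for n in ['top','side']:
    im=cams.grab_frame(n); cv2.imwrite(f'pics/{n}0.png',im[:,:,::-1]); p=cams.camera_params(n)
    print(n,p)
E
```

```text
0.0 [ 192.47188075 -567.70527836  225.60096957] [[ 9.47077453e-01  3.21004808e-01 -4.58509918e-04]
 [ 3.21005110e-01 -9.47075838e-01  1.75411764e-03]
 [ 1.28836532e-04 -1.80846929e-03 -9.99998356e-01]] 92.82670695458934
top {'mtx': array([[445.94485165,   0.        , 323.3000447 ],
       [  0.        , 445.94485165, 188.26044737],
       [  0.        ,   0.        ,   1.        ]]), 'xyz': array([ 393.61779959,  -20.69603441, 1296.05922808]), 'orientation': array([[ 0.01831166, -0.98792576,  0.15384203],
       [-0.99980413, -0.0169375 ,  0.0102383 ],
       [-0.00750898, -0.15399938, -0.98804241]])}
side {'mtx': array([[381.67463443,   0.        , 317.20190893],
       [  0.        , 381.67463443, 197.69163532],
       [  0.        ,   0.        ,   1.        ]]), 'xyz': array([212.14875212, 720.22187631, 659.29662555]), 'orientation': array([[-0.89552583, -0.24152783,  0.37376169],
       [-0.44433002,  0.53169964, -0.72101757],
       [-0.02458315, -0.81176339, -0.58346882]])}
```

View pics/top0.png

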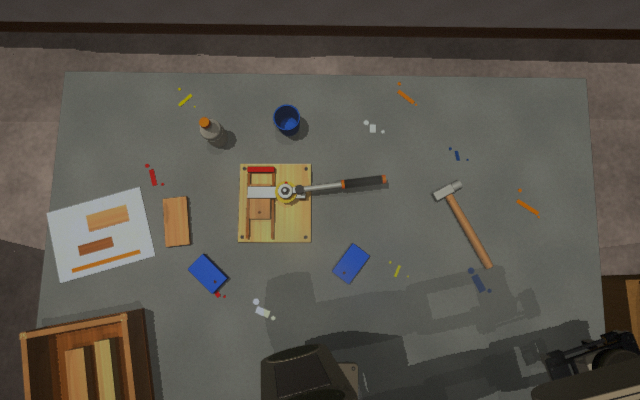

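View pics/side0.png

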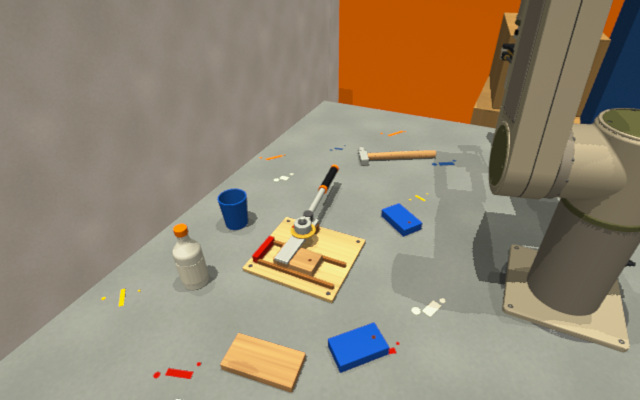

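The top view shows the jig at about (238–311, 163–243) with its +x up in the image. The red stop is at (260,169), the block at (260,205), the wrench head at (286,190), and the handle points right to (386,180). The side view agrees, and the bystanders are clear of the jig. I'll enlarge both views.

Run:
```python
import cv2, numpy as np
a=cv2.imread('pics/top0.png')[155:250,230:395]; b=cv2.imread('pics/side0.png')[155:305,235:375]
a=cv2.resize(a,None,fx=4.8,fy=4.8,interpolation=cv2.INTER_CUBIC); cv2.imwrite('pics/c1.png',a)
b=cv2.resize(b,None,fx=4,fy=4,interpolation=cv2.INTER_CUBIC); cv2.imwrite('pics/c2.png',b)
```

```text
(no output)
```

View pics/c1.png

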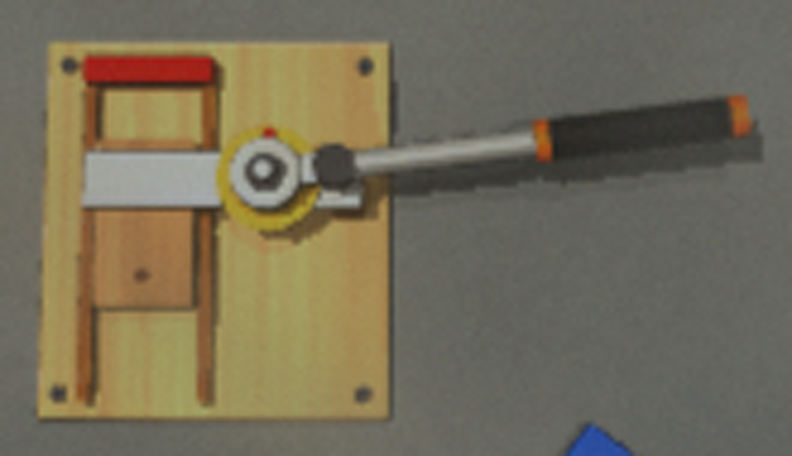

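View pics/c2.png

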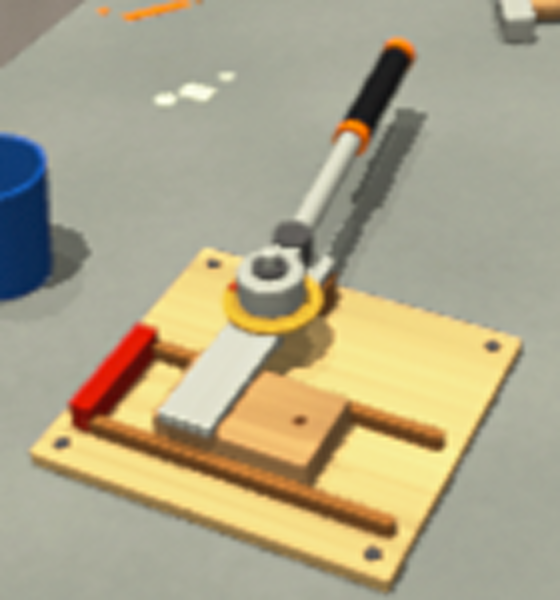

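The crops are clear. In the top crop the jig corners are at (49,43), (390,43), (390,418) and (38,418), the block's outer edge is at row 308, the red dot at (269,132) and the grip runs from (543,140) to (738,117). I'll triangulate these points across both views, using masks for the orange rings.

```bash
cat > h.py <<'E'
import numpy as np, cv2
from rig import cams
def P(n):
    p=cams.camera_params(n); R=p['orientation'].T; return p['mtx']@np.c_[R,-R@p['xyz']],p
def ray(n,uv):
    p=cams.camera_params(n); d=p['orientation']@np.linalg.inv(p['mtx'])@[*uv,1]; return p['xyz'],d
def onz(n,uv,z):
    o,d=ray(n,uv); return o+d*(z-o[2])/d[2]
def tri(a,b,na='top',nb='side'):
    X=cv2.triangulatePoints(P(na)[0],P(nb)[0],np.array(a,float),np.array(b,float)); return (X[:3]/X[3]).ravel()
E
python3 - <<'E'
from h import *
np.set_printoptions(precision=1,suppress=True)
T=lambda u,v:((u+.5)/4.8-.5+230,(v+.5)/4.8-.5+155)
S=lambda u,v:((u+.5)/4-.5+235,(v+.5)/4-.5+155)
J=np.array([[90,140],[90,-70],[-140,-70],[-140,140]],float)
tp=[(49,43),(390,43),(390,418),(38,418)]; sp=[(33,457),(205,250),(520,342),(388,588)]
W=[]
for a,b in zip(tp,sp):
    print('corner',tri(T(*a),S(*b)),onz('top',T(*a),12),onz('side',S(*b),12)); W+= [(onz('top',T(*a),12)+onz('side',S(*b),12))[:2]/2]
W=np.array(W);jc=J-J.mean(0);wc=W-W.mean(0)
th=np.arctan2((jc[:,0]*wc[:,1]-jc[:,1]*wc[:,0]).sum(),(jc*wc).sum())
R=np.array([[np.cos(th),-np.sin(th)],[np.sin(th),np.cos(th)]]);o=W.mean(0)-R@J.mean(0)
print('jig th',th,'origin',o,'res',W-(J@R.T+o))
np.save('jig.npy',[*o,th])
f=lambda X:R.T@(X[:2]-o)
for n,a,b in [('blk -x-y',(193,308),(350,402)),('nut',(263,170),(270,265)),('dot',(269,132),(233,287)),('ringin',(543,140),(352,135)),('ringout',(739,116),(400,48)),('bolthead',(335,166),(292,236))]:
    X=tri(T(*a),S(*b)); print(n,X,'jig',f(X))
print('blk edge z37',[f(onz('top',T(*a),37)) for a in [(94,308),(193,308)]], f(onz('side',S(350,402),37)))
for n in ['top','side']:
    im=cv2.imread(f'pics/{n}0.png');h=cv2.cvtColor(im,cv2.COLOR_BGR2HSV);m=cv2.inRange(h,(5,170,110),(16,255,255))
    k,l,s,c=cv2.connectedComponentsWithStats(m)
    r=[(c[i],s[i,4]) for i in range(1,k) if s[i,4]>8 and ((335<c[i][0]<390 and 170<c[i][1]<195) if n=='top' else (315<c[i][0]<345 and 160<c[i][1]<195))]
    print(n,r,[onz(n,q[0],62.5) for q in r])
E
```

```text
corner [663.8 240.8   5.2] [662.9 239.7  12. ] [658.2 245.6  12. ]
corner [667.8  30.9   6.4] [666.4  30.5  12. ] [664.2  36.9  12. ]
corner [439.2  25.9   4.2] [438.2  25.4  12. ] [437.5  34.3  12. ]
corner [435.  237.3   3.5] [434.5 235.5  12. ] [432.5 243.6  12. ]
jig th 0.018292431350366102 origin [574.9 101.9] res [[-1.8 -0.9]
 [-0.9  0.1]
 [ 1.6  0.5]
 [ 1.1  0.2]]
blk -x-y [501.3 143.4  30. ] jig [-72.9  42.8]
nut [576.9  99.7  75.1] jig [ 1.9 -2.3]
dot [604.1  99.6  48.1] jig [29.1 -2.8]
ringin [599.5 -62.   63.4] jig [  21.5 -164.3]
ringout [ 614.8 -175.9   67.1] jig [  34.7 -278.5]
bolthead [582.1  59.   66.5] jig [  6.4 -43. ]
blk edge z37 [array([-74.5, 100. ]), array([-74.5,  41.6])] [-74.6  49.6]
top [(array([383.5, 178. ]), np.int32(18)), (array([342.7, 183.8]), np.int32(21))] [array([ 617.7, -176.3,   62.5]), array([599.4, -62.1,  62.5])]
side [(array([334.9, 166.1]), np.int32(14)), (array([323.6, 187.4]), np.int32(26))] [array([ 618.6, -186. ,   62.5]), array([600.1, -68.6,  62.5])]
```

Jig yaw is about 0.018 and the stud is at about (575.5, 99). The block's outer face is at jig x ≈ -74.5, so it has about 35 mm to go. The handle lies 0.15 rad ahead of -y, with the grip near (608, -118). I'll square the tool up and move to the channel mouth.

Call:
{"name": "servo_tool", "arguments": {"deltas": [[0, 0, 0.155, 0, 0, 0, 0], [0, 0, 0.154, 0, 0, 0, 0], [0, 0, 0, 21, -53, 0, 0], [0, 0, 0, 21, -53, 0, 0], [0, 0, 0, 21, -53, 0, 0]]}}

```text
time: 0.72
ee_pos: [253.0, -406.3, 225.9]
tcp_rot: [[1.0, 0.017, -0.0], [0.017, -1.0, 0.001], [-0.0, -0.001, -1.0]]
contact_force: [1.7, 0.3, -0.4]
width: 47.7
grip_force: 0.0
```

Call:
{"name": "servo_tool", "arguments": {"deltas": [[0, 0, 0, 21, -53, 0, 0], [0, 0, 0, 21, -53, 0, 0], [0, 0, 0, 21, -53, 0, 0], [0, 0, 0, 21, -53, 0, 0], [0, 0, 0, 21, -53, 0, 0]]}}

```text
time: 1.35
ee_pos: [353.2, -139.6, 226.5]
tcp_rot: [[1.0, 0.017, 0.0], [0.017, -1.0, -0.0], [0.0, 0.0, -1.0]]
contact_force: [1.0, 0.3, -0.6]
width: 1.1
grip_force: 0.0
```

Call:
{"name": "servo_tool", "arguments": {"deltas": [[0, 0, 0, 21, -53, 0, 0], [0, 0, 0, 21, -53, 0, 0], [0, 0, 0, 21, -53, 0, 0], [0, 0, 0, 21, -53, 0, 0], [0, 0, 0, 10, -30, 0, 0]]}}

```text
time: 1.98
ee_pos: [442.8, 104.9, 226.2]
tcp_rot: [[1.0, 0.02, -0.001], [0.02, -1.0, 0.0], [-0.001, -0.0, -1.0]]
contact_force: [1.1, -1.0, 0.0]
width: 0.4
grip_force: 0.0
```

Call:
{"name": "servo_tool", "arguments": {"deltas": [[0, 0, 0, 16, -33, 0, 0], [0, 0, 0, 16, -33, 20, 0], [0, 0, 0, 0, 0, 40, 0], [0, 0, 0, 0, 0, 30, 0], [0, 0, 0, 0, 0, 0, 0]]}}

```text
time: 2.6
ee_pos: [471.1, 168.4, 133.5]
tcp_rot: [[1.0, 0.018, -0.006], [0.018, -1.0, -0.002], [-0.006, 0.001, -1.0]]
contact_force: [-0.6, -0.8, 0.0]
width: 0.5
grip_force: 0.0
```

Run:
```python
from h import *; from rig import read_state
s=read_state();print(s['ee_pos'],s['contact_force'],cams.camera_params('wrist'))
w=cams.grab_frame('wrist');t=cams.grab_frame('side')
cv2.imwrite('pics/w1.png',w[:,:,::-1]);cv2.imwrite('pics/s1.png',t[:,:,::-1])
```

```text
[471.05401397 168.37881698 133.51262557] [-0.5799089  -0.80303206  0.01980713] {'mtx': array([[327.66170199,   0.        , 314.67037169],
       [  0.        , 327.66170199, 201.49296648],
       [  0.        ,   0.        ,   1.        ]]), 'xyz': array([553.57597033, 171.20724305, 291.02868902]), 'orientation': array([[ 0.01765027, -0.95324198, -0.30169222],
       [-0.99984287, -0.01633088, -0.00689517],
       [ 0.00164587,  0.30176651, -0.95338044]])}
```

View pics/w1.png

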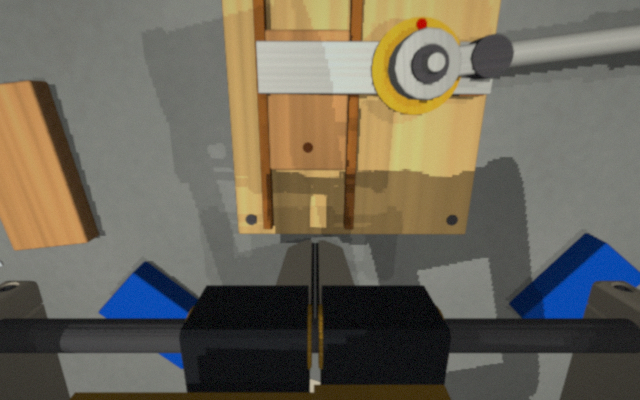

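The wrist view is well centred. The rail inner edges are at columns 270 and 348, the block's outer edge at row 169, and the washer is centred near (417,66) with the dot at (421,23). I'll convert these.

Run:
```python
from h import *
np.set_printoptions(precision=1,suppress=True)
for n,uv,z in [('blkL',(271,169),37),('blkR',(346,169),37),('railL',(270,200),24),('railR',(347,200),24),('jigL',(238,234),12),('jigR',(467,234),12),('dot',(421,23),51),('head',(425,63),73),('bolt',(436,62),80)]: print(n,onz('wrist',uv,z))
im=cv2.imread('pics/w1.png');m=cv2.inRange(cv2.cvtColor(im,cv2.COLOR_BGR2HSV),(20,170,130),(32,255,255));m[150:]=0;m[:,:360]=0
c=np.vstack(cv2.findContours(m,0,1)[0]);c=cv2.convexHull(c);e=cv2.fitEllipse(c);print(e,onz('wrist',e[0],51))
# wrist-top triangulation of block -x-y top corner and dot
T=lambda u,v:((u+.5)/4.8-.5+230,(v+.5)/4.8-.5+155)
print(tri(T(193,308),(346,169),'top','wrist'),tri(T(269,132),(421,23),'top','wrist'))
```

```text
blkL [501.9 205.4  37. ]
blkR [502.9 145.4  37. ]
railL [471.9 208.6  24. ]
railR [473.  141.9  24. ]
jigL [434.5 240.9  12. ]
jigR [438.2  27.   12. ]
dot [605.6 101.2  51. ]
head [578.6 102.5  73. ]
bolt [578.6  98.   80. ]
((416.9906921386719, 65.47268676757812), (87.82235717773438, 99.56578063964844), 26.198219299316406) [579.3 101.   51. ]
[500.6 143.8  24.6] [605.   99.7  46.9]
```

Call:
{"name": "servo_tool", "arguments": {"deltas": [[0, 0, 0, 0, -3, 35, 0], [0, 0, 0, 0, -2, 35, 0], [0, 0, 0, 0, 0, 22, 0], [0, 0, 0, 0, 0, 6, 0], [0, 0, 0, 0, 0, 0, 0]]}}

```text
time: 3.32
ee_pos: [474.5, 174.0, 40.1]
tcp_rot: [[1.0, 0.018, 0.002], [0.018, -1.0, 0.0], [0.002, -0.0, -1.0]]
contact_force: [-0.2, 0.3, 0.2]
width: 0.7
grip_force: 0.0
```

Call:
{"name": "servo_tool", "arguments": {"deltas": [[0, 0, 0, 3, 0, 0, 0], [0, 0, 0, 5, 0, 0, 0], [0, 0, 0, 5, 0, 0, 0], [0, 0, 0, 5, 0, 0, 0], [0, 0, 0, 2, 0, 0, 0]]}}

```text
time: 3.95
ee_pos: [493.6, 174.2, 38.6]
tcp_rot: [[1.0, 0.018, -0.0], [0.018, -1.0, -0.0], [-0.0, 0.0, -1.0]]
contact_force: [-2.1, 0.6, 0.2]
width: 0.5
grip_force: 0.6
```

Call:
{"name": "servo_tool", "arguments": {"deltas": [[0, 0, 0, -2, 0, 4, 0], [0, 0, 0, 0, 0, 4, 0], [0, 0, 0, 4, 0, 0, 0], [0, 0, 0, 4, 0, 0, 0], [0, 0, 0, 4, 0, 0, 0]]}}

```text
time: 4.58
ee_pos: [503.8, 174.4, 30.7]
tcp_rot: [[1.0, 0.018, 0.0], [0.018, -1.0, 0.0], [0.0, -0.0, -1.0]]
contact_force: [-0.2, 0.1, 0.1]
width: 0.5
grip_force: 0.3
```

Call:
{"name": "servo_tool", "arguments": {"deltas": [[0, 0, 0, 4, 0, 0, 0], [0, 0, 0, 4, 0, 0, 0], [0, 0, 0, 4, 0, 0, 0], [0, 0, 0, 2, 0, 0, 0], [0, 0, 0, 1, 0, 0, 0]]}}

```text
time: 5.2
ee_pos: [518.5, 174.7, 30.7]
tcp_rot: [[1.0, 0.018, -0.0], [0.018, -1.0, 0.0], [-0.0, -0.0, -1.0]]
contact_force: [-0.9, 0.1, 0.8]
width: 0.5
grip_force: 0.6
```

Call:
{"name": "servo_tool", "arguments": {"deltas": [[0, 0, 0, 1.5, 0, 0, 0], [0, 0, 0, 1.5, 0, 0, 0], [0, 0, 0, 1.5, 0, 0, 0], [0, 0, 0, 1, 0, 0, 0], [0, 0, 0, 1, 0, 0, 0]]}}

```text
time: 5.82
ee_pos: [525.0, 174.8, 30.6]
tcp_rot: [[1.0, 0.018, -0.0], [0.018, -1.0, -0.0], [-0.0, 0.0, -1.0]]
contact_force: [0.5, -0.2, -0.2]
width: 0.9
grip_force: 0.4
```

Call:
{"name": "servo_tool", "arguments": {"deltas": [[0, 0, 0, 1, 0, 0, 0], [0, 0, 0, 0.5, 0, 0, 0], [0, 0, 0, 0.5, 0, 0, 0]]}}

```text
time: 6.2
ee_pos: [526.2, 174.8, 30.6]
tcp_rot: [[1.0, 0.018, -0.002], [0.018, -1.0, -0.0], [-0.002, 0.0, -1.0]]
contact_force: [-7.4, -0.4, 5.1]
width: 0.4
grip_force: 3.5
```

Call:
{"name": "servo_tool", "arguments": {"deltas": [[0, 0, 0, 0.5, 0, 0, 0], [0, 0, 0, 0, 0, 0, 0], [0, 0, 0, 0, 0, 0, 0]]}}

```text
time: 6.58
ee_pos: [526.2, 174.8, 30.5]
tcp_rot: [[1.0, 0.018, -0.003], [0.018, -1.0, -0.0], [-0.003, 0.0, -1.0]]
contact_force: [-6.8, -0.4, 5.8]
width: 0.8
grip_force: 3.9
```

Run:
```python
from h import *; from rig import read_state
s=read_state();print(s['ee_pos'],s['contact_force'])
a=cams.grab_frame('side')[205:305,235:375,::-1]; w=cams.grab_frame('wrist')[:,:,::-1]
cv2.imwrite('pics/w2.png',w)
cv2.imwrite('pics/c3.png',np.hstack([cv2.resize(a,(560,400),interpolation=2),w[0:200,240:360].repeat(2,0).repeat(2,1)]))
```

```text
[526.19916948 174.84205087  30.48277671] [-6.80405453 -0.39798585  5.80359313]
```

View pics/c3.png

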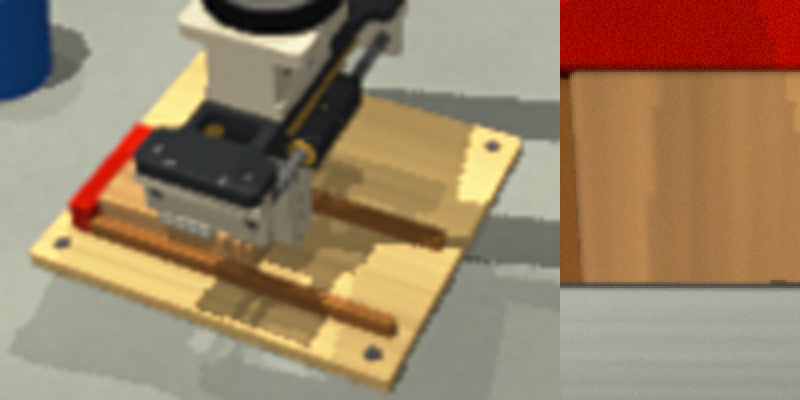

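The block is flush against the red stop (at the stop edge in the wrist crop there is no gap), with about 7 N of contact force. Next I back off, rise and move to the far side of the wrench grip.

Call:
{"name": "servo_tool", "arguments": {"deltas": [[0, 0, 0, -8, 0, 0, 0], [0, 0, 0, -8, 0, -20, 0], [0, 0, 0, 0, 0, -55, 0], [0, 0, 0, 0, 0, -45, 0], [0, 0, -0.132, 0, 0, -10, 0]]}}

```text
time: 7.3
ee_pos: [513.9, 175.1, 165.3]
tcp_rot: [[0.988, 0.152, 0.008], [0.152, -0.988, 0.002], [0.008, -0.001, -1.0]]
contact_force: [-0.1, -0.4, -1.7]
width: 0.4
grip_force: 0.0
```

```bash
cat > go.py <<'E'
import sys,numpy as np; from rig import read_state
s=read_state(); g=np.array(eval(sys.argv[1]),float); print(s['ee_pos'],s['contact_force'],'tool delta',s['tcp_rot'].T@(g-s['ee_pos']))
E
python3 go.py '[644,-112,150]'
```

```text
[513.90010333 175.13130677 165.2697837 ] [-0.06168026 -0.43029784 -1.66058736] tool delta [ 84.95214455 303.54152797  15.78640776]
```

Call:
{"name": "servo_tool", "arguments": {"deltas": [[0, 0, 0, 17, 50, 0, 0], [0, 0, 0, 17, 55, 0, 0], [0, 0, 0, 17, 55, 0, 0], [0, 0, 0, 17, 55, 0, 0], [0, 0, 0, 17, 55, 0, 0]]}}

```text
time: 7.92
ee_pos: [636.6, -81.6, 160.8]
tcp_rot: [[0.989, 0.149, 0.001], [0.149, -0.989, -0.0], [0.001, 0.0, -1.0]]
contact_force: [0.7, 1.0, 0.5]
width: 0.4
grip_force: 0.0
```

Call:
{"name": "servo_tool", "arguments": {"deltas": [[0, 0, 0, 0, 33, 0, 0], [0, 0, 0, 0, 0, 15, 0], [0, 0, 0, 0, 0, 0, 0]]}}

```text
time: 8.3
ee_pos: [639.3, -111.5, 143.3]
tcp_rot: [[0.989, 0.149, -0.003], [0.149, -0.989, 0.001], [-0.003, -0.002, -1.0]]
contact_force: [-0.6, 0.4, 0.3]
width: 0.2
grip_force: 0.0
```

```bash
python3 - <<'E'
from h import *
cv2.imwrite('pics/w3.png',cams.grab_frame('wrist')[:,:,::-1])
cv2.imwrite('pics/s3.png',cams.grab_frame('side')[:,:,::-1])
p=cams.camera_params('wrist');print(p['xyz'],p['orientation'])
E
python3 go.py '[644,-112,54]'
```

```text
[720.96721985 -97.51844739 303.05576483] [[ 1.50061324e-01 -9.44138244e-01 -2.93401729e-01]
 [-9.88676599e-01 -1.43429124e-01 -4.41210705e-02]
 [-4.25962917e-04  2.96700290e-01 -9.54970553e-01]]
[ 640.21029153 -110.99936519  145.10839084] [-0.03694114  0.44443611  0.35341129] tool delta [ 3.67876774  1.62291965 91.10397819]
```

View pics/w3.png

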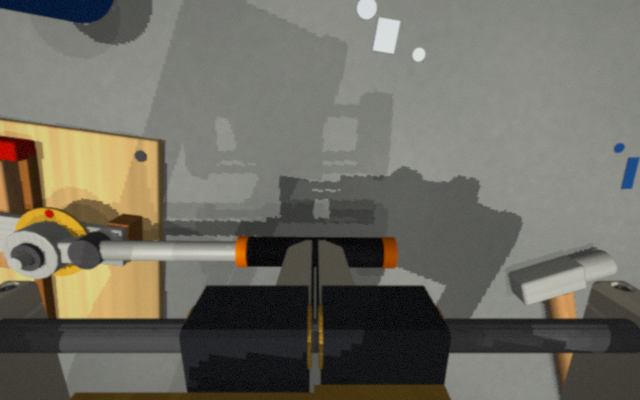

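The grip spans (236–397, 237–267), parallel to the tool's y, with the fingers centred on it. I'll check its far edge against the planned descent point.

Run:
```python
from h import *
from rig import read_state
s=read_state();R=s['tcp_rot'];t=s['ee_pos']
for uv,z in [((317,237),62.5),((317,237),74.5),((242,252),62.5),((391,252),62.5),((33,252),73)]: X=onz('wrist',uv,z);print(X,(R.T@(X-t)))
```

```text
[ 618.09313335 -114.90361679   62.5       ] [-22.37777671   0.58994011  82.62835581]
[ 623.22495399 -114.0363666    74.5       ] [-17.1847906    0.49626352  70.6236973 ]
[596.02043502 -57.0236273   62.5       ] [-35.49130496 -59.95202585  82.68247581]
[ 614.09887474 -175.96640475   62.5       ] [-35.51334412  60.35677172  82.59861409]
[577.21032544 100.84736799  73.        ] [ -30.34547098 -218.86335001   72.28859199]
```

Call:
{"name": "servo_tool", "arguments": {"deltas": [[0, 0, 0, 4, 1, 35, 0], [0, 0, 0, 0, 0, 35, 0], [0, 0, 0, 0, 0, 18, 0], [0, 0, 0, 0, 0, 0, 0]]}}

```text
time: 8.9
ee_pos: [643.8, -111.7, 56.4]
tcp_rot: [[0.989, 0.15, -0.003], [0.15, -0.989, 0.001], [-0.002, -0.001, -1.0]]
contact_force: [0.1, -0.3, 0.9]
width: 0.2
grip_force: 0.0
```

Call:
{"name": "servo_tool", "arguments": {"deltas": [[0, 0, 0, -3, 0, 0, 0], [0, 0, 0, -3, 0, 0, 0], [0, 0, 0, -3, 0, 0, 0], [0, 0, 0, 0, 0, 0, 0]]}}

```text
time: 9.4
ee_pos: [636.0, -114.3, 58.2]
tcp_rot: [[0.989, 0.149, 0.001], [0.149, -0.989, -0.0], [0.001, 0.0, -1.0]]
contact_force: [-0.1, -0.2, 0.5]
width: 0.3
grip_force: 0.0
```

Call:
{"name": "servo_tool", "arguments": {"deltas": [[0, 0, 0, -4, 0, 0, 0], [0, 0, 0.02, -4.4, 0.4, 0, 0], [0, 0, 0.02, -4.4, 0.4, 0, 0], [0, 0, 0.02, -4.4, 0.4, 0, 0], [0, 0, 0, 0, 0, 0, 0]]}}

```text
time: 10.02
ee_pos: [618.7, -117.7, 57.7]
tcp_rot: [[0.996, 0.089, -0.0], [0.089, -0.996, 0.0], [-0.0, -0.0, -1.0]]
contact_force: [0.2, -0.5, -0.2]
width: 0.8
grip_force: 0.2
```

Call:
{"name": "servo_tool", "arguments": {"deltas": [[0, 0, 0.02, -4.4, 0.4, 0, 0], [0, 0, 0.02, -4.4, 0.4, 0, 0], [0, 0, 0.02, -4.4, 0.4, 0, 0], [0, 0, 0, 0, 0, 0, 0]]}}

```text
time: 10.52
ee_pos: [605.3, -119.8, 57.5]
tcp_rot: [[1.0, 0.029, -0.001], [0.029, -1.0, -0.0], [-0.001, -0.0, -1.0]]
contact_force: [-0.0, -0.9, 0.1]
width: 0.4
grip_force: 0.1
```

Call:
{"name": "servo_tool", "arguments": {"deltas": [[0, 0, 0.01, -2.2, 0.2, 0, 0], [0, 0, 0.01, -2.2, 0.2, 0, 0], [0, 0, 0.01, -2.2, 0.2, 0, 0], [0, 0, 0.01, -2.2, 0.2, 0, 0], [0, 0, 0, 0, 0, 0, 0]]}}

```text
time: 11.15
ee_pos: [596.9, -120.8, 57.6]
tcp_rot: [[1.0, -0.01, -0.0], [-0.01, -1.0, -0.0], [-0.0, 0.0, -1.0]]
contact_force: [1.7, -0.7, 0.3]
width: -0.1
grip_force: 0.6
```

Call:
{"name": "servo_tool", "arguments": {"deltas": [[0, 0, 0.01, -2.2, 0.2, 0, 0], [0, 0, 0.01, -2.2, 0.2, 0, 0], [0, 0, 0.01, -2.2, 0.2, 0, 0], [0, 0, 0.01, -2.2, 0.2, 0, 0], [0, 0, 0, 0, 0, 0, 0]]}}

```text
time: 11.78
ee_pos: [588.0, -121.2, 57.6]
tcp_rot: [[0.999, -0.05, -0.0], [-0.05, -0.999, 0.0], [-0.0, -0.0, -1.0]]
contact_force: [0.9, -0.7, -0.5]
width: 0.2
grip_force: 0.6
```

Call:
{"name": "servo_tool", "arguments": {"deltas": [[0, 0, 0.01, -2.2, 0.2, 0, 0], [0, 0, 0.01, -2.2, 0.2, 0, 0], [0, 0, 0.01, -2.2, 0.2, 0, 0], [0, 0, 0, 0, 0, 0, 0]]}}

```text
time: 12.28
ee_pos: [581.4, -121.4, 57.5]
tcp_rot: [[0.997, -0.08, -0.0], [-0.08, -0.997, 0.0], [-0.0, -0.0, -1.0]]
contact_force: [0.9, -1.3, 0.4]
width: 0.7
grip_force: 0.6
```

Call:
{"name": "servo_tool", "arguments": {"deltas": [[0, 0, 0.01, -2.2, 0.2, 0, 0], [0, 0, 0.01, -2.2, 0.2, 0, 0], [0, 0, 0.01, -2.2, 0.2, 0, 0], [0, 0, 0.01, -2.2, 0.2, 0, 0], [0, 0, 0, 0, 0, 0, 0]]}}

```text
time: 12.9
ee_pos: [573.1, -121.5, 57.9]
tcp_rot: [[0.993, -0.12, 0.001], [-0.12, -0.993, -0.0], [0.001, 0.0, -1.0]]
contact_force: [4.2, -1.2, -0.0]
width: 0.3
grip_force: 1.6
```

Call:
{"name": "servo_tool", "arguments": {"deltas": [[0, 0, 0.01, -2.2, 0.2, 0, 0], [0, 0, 0.01, -2.2, 0.2, 0, 0], [0, 0, 0.01, -2.2, 0.2, 0, 0], [0, 0, 0, 0, 0, 0, 0]]}}

```text
time: 13.4
ee_pos: [567.0, -121.3, 58.1]
tcp_rot: [[0.989, -0.15, 0.002], [-0.15, -0.989, -0.0], [0.002, 0.0, -1.0]]
contact_force: [6.0, -1.4, -0.4]
width: 0.4
grip_force: 2.7
```

Call:
{"name": "servo_tool", "arguments": {"deltas": [[0, 0, 0.01, -2.2, 0.2, 0, 0], [0, 0, 0.01, -2.2, 0.2, 0, 0], [0, 0, 0.01, -2.2, 0.2, 0, 0], [0, 0, 0, 0, 0, 0, 0]]}}

```text
time: 13.9
ee_pos: [560.6, -121.0, 58.3]
tcp_rot: [[0.984, -0.18, 0.002], [-0.18, -0.984, -0.001], [0.002, 0.0, -1.0]]
contact_force: [6.4, -2.1, -0.6]
width: 0.1
grip_force: 3.0
```

Call:
{"name": "servo_tool", "arguments": {"deltas": [[0, 0, 0.01, -2.2, 0.2, 0, 0], [0, 0, 0.01, -2.2, 0.2, 0, 0], [0, 0, 0, 0, 0, 0, 0]]}}

```text
time: 14.28
ee_pos: [556.3, -120.7, 58.4]
tcp_rot: [[0.98, -0.199, 0.003], [-0.199, -0.98, -0.001], [0.003, 0.0, -1.0]]
contact_force: [5.8, -3.4, -0.2]
width: 0.1
grip_force: 3.2
```

Call:
{"name": "servo_tool", "arguments": {"deltas": [[0, 0, 0.01, -2.2, 0.2, 0, 0], [0, 0, 0.01, -2.2, 0.2, 0, 0], [0, 0, 0, 0, 0, 0, 0]]}}

```text
time: 14.65
ee_pos: [552.1, -120.2, 58.4]
tcp_rot: [[0.976, -0.219, 0.003], [-0.219, -0.976, -0.001], [0.003, 0.0, -1.0]]
contact_force: [7.0, -3.3, -0.2]
width: 0.3
grip_force: 3.4
```

Call:
{"name": "servo_tool", "arguments": {"deltas": [[0, 0, 0.01, -2.2, 0.2, 0, 0], [0, 0, 0.01, -2.2, 0.2, 0, 0], [0, 0, 0, 0, 0, 0, 0]]}}

```text
time: 15.02
ee_pos: [547.8, -119.8, 58.5]
tcp_rot: [[0.971, -0.238, 0.003], [-0.238, -0.971, -0.001], [0.003, 0.0, -1.0]]
contact_force: [7.2, -3.4, 0.1]
width: 0.8
grip_force: 3.7
```

```bash
cat > look.py <<'E'
from h import *; import sys
from rig import read_state
s=read_state(); im=cams.grab_frame('wrist')[:,:,::-1].copy(); cv2.imwrite(f'pics/{sys.argv[1]}.png',im)
h=cv2.cvtColor(im,cv2.COLOR_BGR2HSV)
m=cv2.inRange(h,(0,150,90),(5,255,255))|cv2.inRange(h,(175,150,90),(180,255,255))
k,l,st,c=cv2.connectedComponentsWithStats(m)
for i in range(1,k):
    if 8<st[i,4]<400: print('dot?',c[i].round(1),st[i,4],onz('wrist',c[i],51).round(1))
m=cv2.inRange(h,(7,170,110),(16,255,255)); k,l,st,c=cv2.connectedComponentsWithStats(m)
for i in range(1,k):
    if 60<st[i,4]<600: print('ring?',c[i].round(1),st[i,4],onz('wrist',c[i],62.5).round(1))
print(s['ee_pos'].round(1),s['contact_force'].round(1))
E
python3 look.py w4
```

```text
ring? [428.4 288.2] 169 [ 518.9 -174.6   62.5]
ring? [197.  293.4] 135 [545.5 -53.1  62.5]
[ 547.8 -119.8   58.5] [ 7.2 -3.4  0.1]
```

View pics/w4.png

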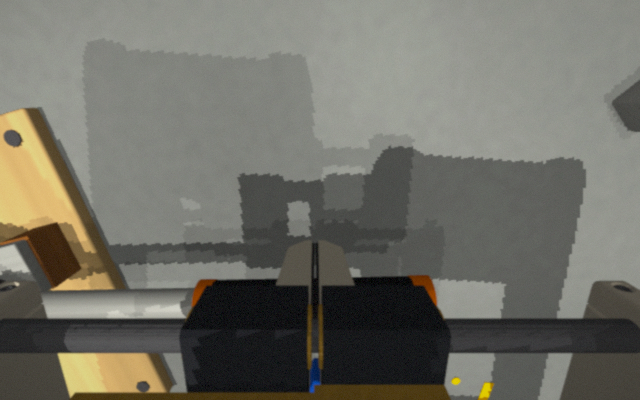

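The wrist camera no longer sees the dot. It shows the handle rings at (197,293) and (428,288), still parallel to the fingers. I'll go on by force, about 8 N now, in small steps.

Call:
{"name": "servo_tool", "arguments": {"deltas": [[0, 0, 0.01, -2.2, 0.2, 0, 0], [0, 0, 0, 0, 0, 0, 0]]}}

```text
time: 15.32
ee_pos: [545.7, -119.5, 58.6]
tcp_rot: [[0.969, -0.248, 0.003], [-0.248, -0.969, -0.001], [0.004, 0.0, -1.0]]
contact_force: [7.5, -3.8, -0.7]
width: 0.7
grip_force: 3.8
```

Call:
{"name": "servo_tool", "arguments": {"deltas": [[0, 0, 0.01, -2.2, 0.2, 0, 0], [0, 0, 0, 0, 0, 0, 0]]}}

```text
time: 15.58
ee_pos: [543.6, -119.2, 58.6]
tcp_rot: [[0.966, -0.258, 0.004], [-0.258, -0.966, -0.001], [0.004, 0.0, -1.0]]
contact_force: [7.1, -3.6, -0.9]
width: 0.0
grip_force: 4.0
```

Call:
{"name": "servo_tool", "arguments": {"deltas": [[0, 0, 0.01, -2.2, 0.2, 0, 0], [0, 0, 0, 0, 0, 0, 0]]}}

```text
time: 15.82
ee_pos: [541.6, -118.9, 58.7]
tcp_rot: [[0.964, -0.267, 0.004], [-0.267, -0.964, -0.001], [0.004, 0.0, -1.0]]
contact_force: [8.5, -4.0, -0.7]
width: 0.2
grip_force: 4.1
```

Call:
{"name": "servo_tool", "arguments": {"deltas": [[0, 0, 0.01, -2.2, 0.2, 0, 0], [0, 0, 0, 0, 0, 0, 0]]}}

```text
time: 16.08
ee_pos: [539.4, -118.5, 58.7]
tcp_rot: [[0.961, -0.277, 0.004], [-0.277, -0.961, -0.002], [0.004, 0.001, -1.0]]
contact_force: [7.3, -3.6, -0.8]
width: 0.6
grip_force: 4.2
```

Call:
{"name": "servo_tool", "arguments": {"deltas": [[0, 0, 0.01, -2.2, 0.2, 0, 0], [0, 0, 0, 0, 0, 0, 0]]}}

```text
time: 16.32
ee_pos: [537.3, -118.2, 58.8]
tcp_rot: [[0.958, -0.287, 0.004], [-0.287, -0.958, -0.002], [0.004, 0.0, -1.0]]
contact_force: [6.9, -4.2, -0.4]
width: 0.5
grip_force: 4.3
```

Run:
```python
from h import *
from rig import read_state
a=[cams.grab_frame(n)[:,:,::-1] for n in('side','top')]
cv2.imwrite('pics/s5.png',a[0]);cv2.imwrite('pics/t5.png',a[1])
cv2.imwrite('pics/c5.png',np.hstack([cv2.resize(a[0][150:270,270:370],(500,600),interpolation=2),cv2.resize(a[1][160:280,265:325],(300,600),interpolation=2)]))
print(read_state()['contact_force'])
```

```text
[ 7.43091702 -3.81756314  0.19007098]
```

View pics/c5.png

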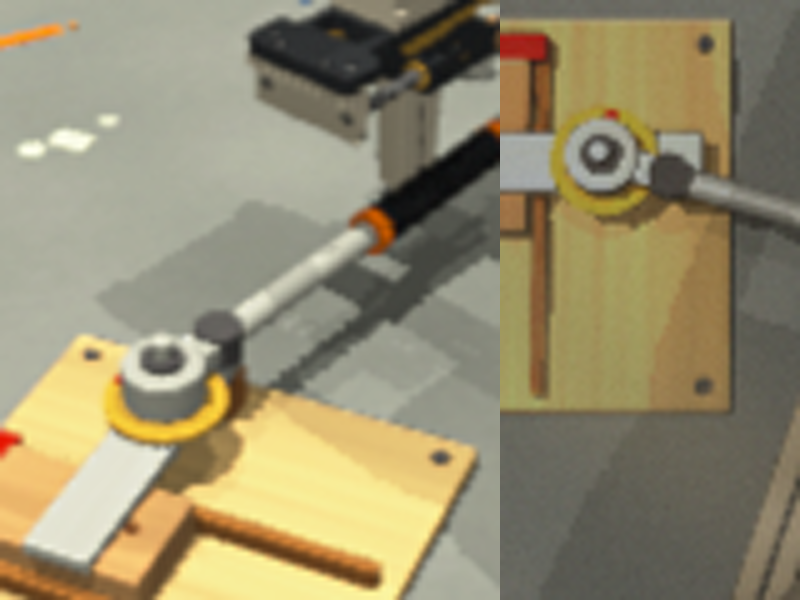

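The top view still sees the red dot, at (612,115) in the crop, and the pivot cap at (672,175). I'll measure the dot drag and the bend from there.

```bash
cat > top.py <<'E'
from h import *; import sys
from rig import read_state
def feats(im):
    h=cv2.cvtColor(im,cv2.COLOR_BGR2HSV).astype(int); H,S,V=h[...,0],h[...,1],h[...,2]
    def cen(w,box):
        w=w.astype(float); x0,y0,x1,y1=box; z=np.zeros_like(w); z[y0:y1,x0:x1]=w[y0:y1,x0:x1]
        ys,xs=np.mgrid[:w.shape[0],:w.shape[1]]; return np.array([(z*xs).sum(),(z*ys).sum()])/z.sum()
    b=im.astype(float)
    red=np.clip(b[...,2]-np.maximum(b[...,1],b[...,0])*1.0-45,0,None)*((H<8)|(H>172))
    dot=onz('top',cen(red,(279,176,300,190)),51)
    dark=np.clip(100-b.max(2),0,60)
    cap=onz('top',cen(dark,(293,184,306,204)),74)
    m=((H>4)&(H<17)&(S>160)&(V>100)); k,l,st,c=cv2.connectedComponentsWithStats(m.astype(np.uint8))
    r=[c[i] for i in range(1,k) if st[i,4]>8 and 330<c[i][0]<350 and 178<c[i][1]<235]
    ring=onz('top',r[0],62.5) if r else None
    return dot,cap,ring
a=feats(cv2.imread('pics/top0.png'))
im=cams.grab_frame('top')[:,:,::-1] if len(sys.argv)<2 else cv2.imread(sys.argv[1])
b=feats(im); o=np.array([576.5,100.])
ang=lambda p,q:np.arctan2(*(p[:2]-q[:2])[::-1])
print('dot',a[0].round(1),b[0].round(1),'drag',np.linalg.norm(a[0]-b[0]).round(2))
for f in (a,b): print('cap',f[1].round(1),'ring',f[2],'head',ang(f[1],o).round(3),'ring@stud',None if f[2] is None else ang(f[2],o).round(3))
s=read_state(); print('tangF',s['tcp_rot'][:,0]@s['contact_force'],s['grip_force'])
E
python3 top.py pics/t5.png
```

```text
dot [602.9  99.5  51. ] [602.7  95.4  51. ] drag 4.13
cap [574.3  56.8  74. ] ring [599.60458019 -61.87310876  62.5       ] head -1.621 ring@stud -1.429
cap [561.5  59.   74. ] ring None head -1.921 ring@stud None
tangF 8.213628607762232 4.331960726995021
```

```bash
python3 look.py w5
python3 - <<'E'
from h import *
im=cv2.imread('pics/t5.png');h=cv2.cvtColor(im,cv2.COLOR_BGR2HSV)
m=cv2.inRange(h,(4,130,70),(17,255,255));k,l,st,c=cv2.connectedComponentsWithStats(m)
for i in range(1,k):
    if st[i,4]>4 and 315<c[i][0]<400 and 170<c[i][1]<260: print(c[i],st[i,4],onz('top',c[i],62.5))
# steel bar axis in both pictures: bright low-sat columns between cap and ring
for f,r in(('top0',(170,200)),('t5',(180,225))):
    g=cv2.cvtColor(cv2.imread(f'pics/{f}.png'),cv2.COLOR_BGR2GRAY).astype(float);P=[]
    for x in range(308,332):
        col=g[r[0]:r[1],x]; w=np.clip(col-col.max()+45,0,None); P.append((x,r[0]+(w*np.arange(len(w))).sum()/w.sum()))
    P=np.array(P); W=np.array([onz('top',p,62.5) for p in P]); q=np.polyfit(W[:,1],W[:,0],1)
    res=W[:,0]-np.polyval(q,W[:,1]); k=abs(res)<2*res.std()+.1; q=np.polyfit(W[k,1],W[k,0],1)
    print(f,'dir',np.arctan(q[0]),'x at y=60',np.polyval(q,60),'x at y=100',np.polyval(q,100),res.std())
E
```

```text
ring? [427.7 287.6] 187 [ 505.9 -171.3   62.5]
ring? [197.1 293.2] 129 [538.3 -51.5  62.5]
[ 537.4 -118.1   58.8] [ 7.4 -3.8  0.2]
[380.5   221.125] 8 [ 496.44065797 -167.74788502   62.5       ]
top0 dir 0.010699079456181974 x at y=60 593.6889847702238 x at y=100 594.1169642789101 6.118191558266929
t5 dir 0.4196853345219628 x at y=60 569.7780414909049 x at y=100 587.6258487315946 11.307053496505276
```

Call:
{"name": "servo_tool", "arguments": {"deltas": [[0, 0, 0.01, -2.2, 0.2, 0, 0], [0, 0, 0, 0, 0, 0, 0]]}}

```text
time: 16.73
ee_pos: [535.4, -117.8, 58.9]
tcp_rot: [[0.955, -0.296, 0.004], [-0.296, -0.955, -0.002], [0.005, 0.0, -1.0]]
contact_force: [8.8, -4.9, 0.3]
width: 0.4
grip_force: 4.8
```

Call:
{"name": "servo_tool", "arguments": {"deltas": [[0, 0, 0.01, -2.2, 0.2, 0, 0], [0, 0, 0, 0, 0, 0, 0]]}}

```text
time: 16.98
ee_pos: [533.3, -117.4, 58.9]
tcp_rot: [[0.952, -0.306, 0.005], [-0.306, -0.952, -0.002], [0.005, 0.001, -1.0]]
contact_force: [8.6, -5.4, -0.0]
width: 0.4
grip_force: 4.9
```

```bash
python3 top.py; python3 look.py w6
```

```text
dot [602.9  99.5  51. ] [602.7  95.4  51. ] drag 4.13
cap [574.3  56.8  74. ] ring [599.60458019 -61.87310876  62.5       ] head -1.621 ring@stud -1.429
cap [561.4  59.   74. ] ring None head -1.923 ring@stud None
tangF 10.011259847242808 4.886924517340958
ring? [427.5 287.4] 191 [ 500.9 -170.    62.5]
ring? [197.3 292.7] 136 [535.7 -51.   62.5]
[ 533.3 -117.4   58.9] [ 9.1 -4.4 -0.6]
```

Call:
{"name": "servo_tool", "arguments": {"deltas": [[0, 0, 0.01, -2.2, 0.2, 0, 0], [0, 0, 0, 0, 0, 0, 0]]}}

```text
time: 17.32
ee_pos: [531.1, -117.0, 58.9]
tcp_rot: [[0.949, -0.315, 0.005], [-0.315, -0.949, -0.002], [0.005, 0.001, -1.0]]
contact_force: [9.5, -5.5, -0.4]
width: 0.5
grip_force: 4.9
```

Call:
{"name": "servo_tool", "arguments": {"deltas": [[0, 0, 0.01, -2.2, 0.2, 0, 0], [0, 0, 0, 0, 0, 0, 0]]}}

```text
time: 17.58
ee_pos: [529.0, -116.6, 59.0]
tcp_rot: [[0.946, -0.325, 0.005], [-0.325, -0.946, -0.002], [0.005, 0.001, -1.0]]
contact_force: [9.0, -5.1, -1.2]
width: -0.0
grip_force: 5.0
```

```bash
python3 top.py; python3 look.py w7
```

```text
dot [602.9  99.5  51. ] [602.7  95.4  51. ] drag 4.13
cap [574.3  56.8  74. ] ring [599.60458019 -61.87310876  62.5       ] head -1.621 ring@stud -1.429
cap [561.4  59.1  74. ] ring None head -1.924 ring@stud None
tangF 9.68658354441439 5.016283253207803
ring? [427.5 287.3] 192 [ 495.6 -168.5   62.5]
ring? [197.2 292.9] 131 [532.7 -50.1  62.5]
[ 529.1 -116.6   59. ] [ 8.4 -5.4 -0.8]
```

Clicked: the force has levelled near 10 N, and the dot and head have stood still while the handle moved on about 8 mm. I'll go a little further inside the give, hold and check.

Call:
{"name": "servo_tool", "arguments": {"deltas": [[0, 0, 0.01, -2.2, 0.2, 0, 0], [0, 0, 0, 0, 0, 0, 0]]}}

```text
time: 17.92
ee_pos: [526.9, -116.1, 59.0]
tcp_rot: [[0.943, -0.334, 0.005], [-0.334, -0.943, -0.002], [0.005, 0.001, -1.0]]
contact_force: [8.5, -4.9, -0.0]
width: 0.8
grip_force: 5.1
```

Call:
{"name": "servo_tool", "arguments": {"deltas": [[0, 0, 0.01, -2.2, 0.2, 0, 0], [0, 0, 0, 0, 0, 0, 0], [0, 0, 0, 0, 0, 0, 0]]}}

```text
time: 18.3
ee_pos: [524.8, -115.7, 59.0]
tcp_rot: [[0.939, -0.343, 0.005], [-0.343, -0.939, -0.002], [0.005, 0.001, -1.0]]
contact_force: [9.1, -5.7, -0.4]
width: 0.1
grip_force: 5.2
```

```bash
python3 top.py; python3 look.py w8
```

```text
dot [602.9  99.5  51. ] [602.7  95.4  51. ] drag 4.13
cap [574.3  56.8  74. ] ring [599.60458019 -61.87310876  62.5       ] head -1.621 ring@stud -1.429
cap [561.5  59.3  74. ] ring None head -1.924 ring@stud None
tangF 9.588921358729497 5.153146684169769
ring? [427.6 287.5] 185 [ 490.2 -166.9   62.5]
ring? [197.3 292.3] 143 [530.  -49.5  62.5]
[ 524.9 -115.7   59.1] [ 8.3 -5.2 -0.4]
```

The handle has turned about 0.06 rad relative to the stationary head. I'll back off gently.

Call:
{"name": "servo_tool", "arguments": {"deltas": [[0, 0, 0, 3, 0, 0, 0], [0, 0, 0, 3, 0, 0, 0], [0, 0, 0, 3, 0, 0, 0], [0, 0, 0, 3, 0, 0, 0], [0, 0, 0, 4, 0, 0, 0]]}}

```text
time: 19.02
ee_pos: [538.1, -119.4, 57.8]
tcp_rot: [[0.939, -0.343, 0.0], [-0.343, -0.939, 0.001], [0.0, -0.001, -1.0]]
contact_force: [3.1, 1.0, -0.6]
width: 0.4
grip_force: 1.2
```

Call:
{"name": "servo_tool", "arguments": {"deltas": [[0, 0, 0, 7, 0, 0, 0], [0, 0, 0, 8, 0, 0, 0], [0, 0, 0, 6, 0, 0, 0], [0, 0, 0, 0, 0, 0, 0]]}}

```text
time: 19.52
ee_pos: [557.6, -127.2, 57.5]
tcp_rot: [[0.939, -0.343, -0.0], [-0.343, -0.939, 0.0], [-0.0, 0.0, -1.0]]
contact_force: [-0.2, -0.0, -0.0]
width: 0.9
grip_force: 0.0
```

Call:
{"name": "servo_tool", "arguments": {"deltas": [[0, 0, 0, 0, 0, -30, 0], [0, 0, 0, 0, 0, -50, 0], [0, 0, 0, 0, 0, -50, 0], [0, 0, 0, 0, 0, 0, 0], [0, 0, 0, 0, 0, 0, 0]]}}

```text
time: 20.15
ee_pos: [557.1, -127.0, 187.1]
tcp_rot: [[0.939, -0.343, -0.0], [-0.343, -0.939, 0.0], [-0.0, 0.0, -1.0]]
contact_force: [-0.4, 0.1, -0.1]
width: 0.6
grip_force: 0.0
```

```bash
python3 top.py; python3 look.py w9
python3 - <<'E'
from h import *
a=cams.grab_frame('side')[150:300,235:375,::-1];b=cv2.imread('pics/w9.png')
cv2.imwrite('pics/c9.png',np.hstack([cv2.resize(a,(373,400),interpolation=2),b[:,:420]]))
E
```

```text
dot [602.9  99.5  51. ] [602.7  95.4  51. ] drag 4.13
cap [574.3  56.8  74. ] ring [599.60458019 -61.87310876  62.5       ] head -1.621 ring@stud -1.429
cap [560.8  57.7  74. ] ring None head -1.927 ring@stud None
tangF 0.2894352134282083 0.0
dot? [ 80.1 227.4] 17 [600.1  97.4  51. ]
ring? [ 52.7 216.6] 246 [619.2 105.1  62.5]
ring? [376.6 231.6] 264 [ 503.6 -167.8   62.5]
ring? [249.1 236. ] 107 [540.  -55.3  62.5]
ring? [107.1 298.2] 233 [527.  103.4  62.5]
ring? [ 49.6 311.5] 71 [533.4 165.6  62.5]
[ 556.5 -126.7  186.1] [ 0.2 -0.3 -0.6]
```

View pics/c9.png

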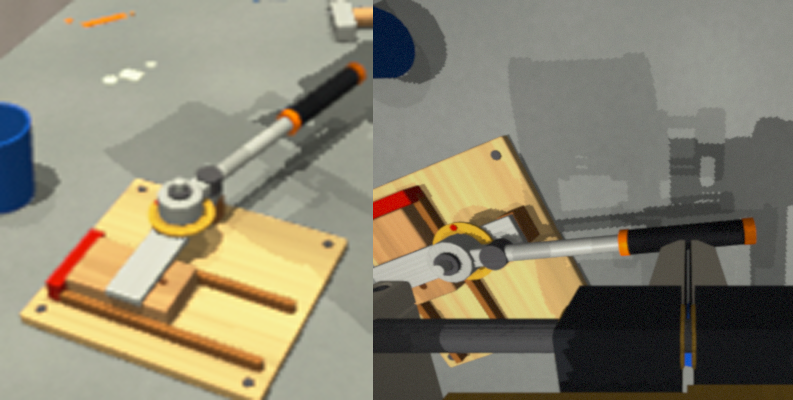

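The handle has sprung back in line: the outer ring is back at its click-point position after leading it by about 0.06 rad. The dot drag is about 4.1 mm, the block is flush with the red stop, and the gripper is clear.

```bash
python3 -c "
from rig import sign_off; print(sign_off())"
```

```text
the job is handed in; nothing more can be done
None
```

I handed the job in, and sign-off returned no verdict. By my measurements the block is home against the stop, the wrench clicked with the washer mark dragged about 4.1 mm, the handle sprang back in line, and the gripper is clear of everything.

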